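# Index the dividing table by one hole

## Robot

A 6-joint arm with a two-finger parallel gripper is mounted at the origin on a cart in front of the work surface, level with it; the furniture and walls round the work are solid. World frame = base frame: x ahead of the robot, y to its left, z up, the work surface at z = 0. Lengths are in m, angles in degrees, forces in N, time in s.
With the tool pointing down it reaches from about 0.3 to 1 m from the base axis. Payload 5.1 kg.
Tool frame: the origin (TCP) lies midway between the tips of the shut fingers; the grasp point (between the pads) lies 19 mm behind it; z points along the fingers, y is the line along which they close (so a half turn about z gives the same grasp; the last joint's range is limited). The gripper opens to 95 mm and grips with 3 to 60 N. Pads are 20 mm wide; open, the fingers measure 119 mm over their backs; the gripper's body (75 mm by 180 mm) begins 59 mm behind the grasp point.
Start: joints at [-68.847, 7.093, 94.555, -0, 78.352, -4.733], TCP at [0.284, -0.585, 0.194] pointing down, gripper open.
Joint ranges: [-149.61, 149.61], [-58.7, 133.49], [1.44, 155.28], [-77.14, 257.14], [18.33, 153.61], [-166.67, 166.67]. Speed limits (degrees/s): [147.25, 147.25, 180, 180, 180, 180].

## Interface

Orientations are given as a 3x3 rotation matrix whose columns are the frame's x, y, z axes.
In Python, from station import ctrl gives the robot as it stands.
- The arm moves only by the tool jog_arm, never from a script. Its argument "targets" is a list that holds one entry, the list of rows, each a list of 6 numbers: the shift along the tool's x, y, z in units of 40 mm (1.0 is 40 mm), then the turn, a rotation vector about the tool's x, y, z in units of 5 degrees (1.0 is 5 degrees). A call has exactly 5 rows; each row shifts and turns the commanded pose from where the row before left it, along the tool's axes as they then stand; what a row does not reach is not made up. A row lasts 1/10 s, in which the tool goes at most 50 mm and 8.59 degrees, less where a joint would pass 70% of its speed; a pose out of reach is approached as far as the arm can. A call is refused whole if a number of a shift passes 1 or a number of a turn 1, either way. A call with a gripper value outside its range is refused whole. "claw" is the finger opening in mm, from 0 to 95.1, set as the call begins (left out, the last holds). The fingers move at their own pace and stop on an object; "squeeze" is the grip in N (left out, the last holds). Time passes only in rows, so rows that do not move let the fingers close, or fill a call up. It gives the time, the measured TCP pose, the force, the opening and the grip force at its end, in the units of the state.
- ctrl.read_state(): the state, without advancing time (a new reading comes with each control period).
- ctrl.get_image(name): name is "scene" or "side" or "wrist"; returns the picture (480x640x3 uint8, red, green, blue); there is no depth.
- ctrl.calibration(name): a dict with "mtx" (3x3 intrinsics, pixels), "rvec" (rotation vector, rad) and "tvec" (3), from world to camera coordinates, as OpenCV has them. Camera axes: x right, y down, z forward; pixel columns grow to the right and rows downward; lengths in m; the calibration is good to about 2 mm. A picture is of the moment at which its call begins: read the wrist's pose just before it. calibration takes no time and is no camera call; for the wrist camera it gives the pose at the moment of the call.
- ctrl.finish_job(): hands the job in; it is judged then, once.
Trained networks look in the newest picture that a camera, given by its name, has taken for a name from the list of things; names that differ only in an ending like _2 or _b are one class to them, and where a whole thing is asked for, a point or a joint stands for the part that bears it (a point fixed in the world has none). Each returns a list of dicts, best first, with "conf" (0 to 1); they miss things now and then, are a little off and sometimes report something else, mostly with a low value. They report only what shows in the picture. A call takes as long as a camera call.
- ctrl.search_frame(thing, camera): "extent" ([centre column, centre row, width, height] in pixels, round what is visible of it).
- ctrl.landmark_of(thing, camera): "point" ([column, row] in pixels: a listed point, or the origin of a listed thing).
The state is a dict: "time": time; "q": joint angles; "qd": joint speeds; "joint_torque": joint torques, N m; "tcp_pos": TCP position; "ee_rot": TCP orientation; "contact_force": force on the tool from outside, world axes, zero at the start; "torque": the same for the moment, N m; "width": finger opening in m; "grip_force": force on a finger pad.
Only numpy, scipy, OpenCV 4.12 (cv2) and the standard library are available. Lean on these libraries where they do the work, as an engineer would, in place of code of your own. Each camera call takes 0.05 s, during which the arm holds its last target. There are 200 camera calls.

## Task

The flange in the dividing table's chuck has to stand at its next bolt hole. Push the clamp lever anticlockwise to its stop to free the table, press the plunger knob right down and, keeping it down, turn the table one hole clockwise (seen from above) so that the plunger springs back up into the next hole of the index plate, then push the clamp lever back fully home so that the table is clamped again. Only press and push with the fingertips: do not take the plunger knob or the lever's ball between the fingers, and leave the loose things on the bench where they are.

Things in the scene. Friction and masses are not known exactly. Their poses are not given: they have to be found in the camera images.
- index_base: Dividing table fixed on the bench: round grey base, 236 mm wide; steel index plate on it (224 mm wide, top at 34 mm) with 8 holes, 45 deg apart at 100 mm radius, joined by a ring slot; turning steel table (166 mm wide, top at 50 mm) with a 3-jaw chuck (112 mm wide) holding a flange (hub top at 90 mm). Origin: on the bench, under the axis; -x is its operator side; yaw -6 to 20 deg.
- table_axis (a point): Point on the table's vertical axis of rotation, 77 mm above the bench (the height of the raised plunger knob's top).
- plunger_top (a point): Centre of the flat top of the plunger knob, a black mushroom knob 36 mm wide and 10 mm thick on the arm that sticks out from the turning table on the operator's side; it goes round with the table, 100 mm from its axis. Top 77 mm above the bench when up, 68 mm when fully down. The chuck ends 44 mm short of the knob's centre.
- plunger (a joint): Plunger travel in m: 0 up (pin locked in a hole of the plate), grows as pressed, stop at 0.009. Spring: 4 N at the top, 9 N at the stop. From 0.0065 the pin is clear and the pressed knob can be dragged round with the table. Let go between holes it stays at 0.0065 under the plate; it springs up once within about 3 mm (0.03 rad) of a hole.
- table (a joint): Angle of the table in rad, growing clockwise as seen from above; about 0 at the start, where the plunger sits in a hole; the next hole clockwise is at 0.785. The pin has 0.01 rad of play in its hole. With clamp and plunger free the table turns with about 1.5 N at the knob, and stays where it is left.
- lever_ball (a point): Centre of the black ball (22 mm in diameter, centre 62 mm above the bench) at the end of the clamp lever, which sticks out on the left of the base, as the operator sees it. Below the ball is free space down to the bench or, at most, the 34 mm high base.
- lever_pivot (a point): Point on the vertical pivot of the clamp lever, at the height of the ball, 65 mm from the ball and 125 mm from the table's axis; the boss and hub round it are 36 mm in diameter and end 57 mm above the bench.
- clamp_lever (a joint): Angle of the clamp lever in rad, growing anticlockwise as seen from above (the ball then swings towards the operator): 0 is fully clamped, the stop at 1.05 is fully released. It starts near 0. The brake grips the table below about 0.35; the lever stays where it is left and takes about 3 to 4 N at the ball to push.
- bolt: Bystander: hexagon-head steel bolt, 17x19x27 mm, standing on its head behind the dividing table. Origin under its middle.
- weight: Bystander: brass knob weight, 29 mm wide, 34 mm tall, standing behind the dividing table. Origin under its middle.
- hex_key: Bystander: black L-shaped hex key, 32x79x7 mm, lying in front of the dividing table. Origin under its middle.
- brass_fitting: Bystander: brass threaded fitting, 19x22x20 mm, standing in front of the dividing table, on the right. Origin under its middle.
- yellow_driver: Bystander: screwdriver with a yellow handle, 28x205x29 mm, lying on the bench to the left. Origin under its middle.
- brass_pen: Bystander: pen, 9x137x11 mm, lying on the bench near the front edge. Origin under its middle.
- shears: Bystander: scissors with orange handles, 87x199x9 mm, lying on the bench to the left. Origin under its middle.

How it is judged (in metres and radians):
On the way, in this order (a step that is already met when the one before it is completed fails the run):
1. the clamp lever is pushed over to its stop (released) (value of joint clamp_lever above 0.8 rad), for 0.1 s.
2. with the clamp released, the plunger is pressed down and the table turned clockwise out of its hole (value of joint clamp_lever above 0.5 rad and value of joint plunger above 0.006 m and value of joint table above 0.15 rad), for 0.1 s.
3. the plunger has sprung up in the next hole clockwise (value of joint table between 0.755 and 0.815 rad and value of joint plunger below 0.0015 m), for 0.2 s.
At the end, for the whole second after the job is handed in: The table rests one hole (45 degrees, within about 1.7 degrees) clockwise from where it started, the plunger is up in that hole (within 1.5 mm), and the clamp lever is home again (within 0.15 rad of fully clamped) (all of step 3 and value of joint clamp_lever below 0.15 rad and velocity of joint table between -0.05 and 0.05 rad/s); the robot touches nothing.
It fails at once if a loose thing on the bench was moved by more than 15 mm (distance of any of bolt, weight, hex_key, brass_fitting, yellow_driver, brass_pen, shears from where it was at the start of the episode above 0.015 m).
It fails at once if the lever's ball or the plunger knob was taken between the fingers (distance between the grasp point and lever_ball below 0.01 m or distance between the grasp point and plunger_top below 0.008 m).
It also fails if it takes over 67 s, if anything falls off the work surface, if the arm or the gripper's body presses on something with over 40 N, if the wrist force passes 120 N, or if a joint passes its speed limit or range.

## Working session

There is one attempt and no reset: what is moved stays moved. The work goes in short steps, Python scripts to look and compute and a tool call to move; the robot and the scene stay as the last step left them, time stands still between calls to the robot, and variables do not carry over. Pictures are saved under pics/ and viewed, at most 11 in all, crops included, and the job is handed in when it is done.

Besides the shell and the picture viewer there is one more tool, called after "Request:" as name([rows], argument=value, ...), one row to a line, values as JSON. jog_arm: Moves the arm, as the interface text tells. Its arguments: {"type":"object","properties":{"targets":{"type":"array"},"claw":{"type":"number"},"squeeze":{"type":"number"}},"required":["targets"]}

```bash
ls; mkdir -p pics
cat > h.py <<'E'
import numpy as np, cv2
from station import ctrl
def cal(n):
    c=ctrl.calibration(n); return np.array(c["mtx"]),np.array(c["rvec"],float).ravel(),np.array(c["tvec"],float).ravel()
def ray(n,p,z):
    K,r,t=cal(n); R=cv2.Rodrigues(r)[0]; o=-R.T@t; d=R.T@np.linalg.inv(K)@np.array([p[0],p[1],1.]); return o+d*(z-o[2])/d[2]
def proj(n,P):
    K,r,t=cal(n); return cv2.projectPoints(np.array(P,float).reshape(-1,1,3),r,t,K,None)[0].reshape(-1,2)
def snap(n,f): cv2.imwrite(f,ctrl.get_image(n)[:,:,::-1])
E
python3 - <<'E'
from h import *
s=ctrl.read_state(); print(s["tcp_pos"],np.round(s["ee_rot"],3).tolist(),s["width"],s["time"])
Z=dict(table_axis=.077,plunger_top=.077,lever_ball=.062,lever_pivot=.062,index_base=0)
for n in ["scene","side","wrist"]:
    snap(n,f"pics/{n}0.png")
    if n=="wrist": continue
    for k,z in Z.items():
        r=ctrl.landmark_of(k,n)[:2]
        print(n,k,[(np.round(x["point"],0).tolist(),round(x["conf"],2),np.round(ray(n,x["point"],z),4).tolist()) for x in r])
E
```

```text
pics
[ 0.28349426 -0.58416474  0.19312245] [[0.9, 0.437, -0.001], [0.437, -0.9, 0.002], [0.0, -0.002, -1.0]] 0.09499679849683776 0.0
scene table_axis []
scene plunger_top []
scene lever_ball [([352.0, 257.0], 0.76, [0.4936, -0.0603, 0.062])]
scene lever_pivot [([361.0, 238.0], 0.56, [0.5447, -0.1109, 0.062])]
scene index_base []
side table_axis [([370.0, 300.0], 0.66, [0.6007, -0.2175, 0.077]), ([327.0, 266.0], 0.35, [0.5501, -0.1205, 0.077])]
side plunger_top [([352.0, 348.0], 0.77, [0.5396, -0.3013, 0.077])]
side lever_ball [([297.0, 258.0], 0.74, [0.504, -0.0699, 0.062])]
side lever_pivot [([244.0, 189.0], 0.68, [0.4345, 0.1809, 0.062]), ([327.0, 266.0], 0.63, [0.5543, -0.1059, 0.062])]
side index_base []
```

View pics/side0.png

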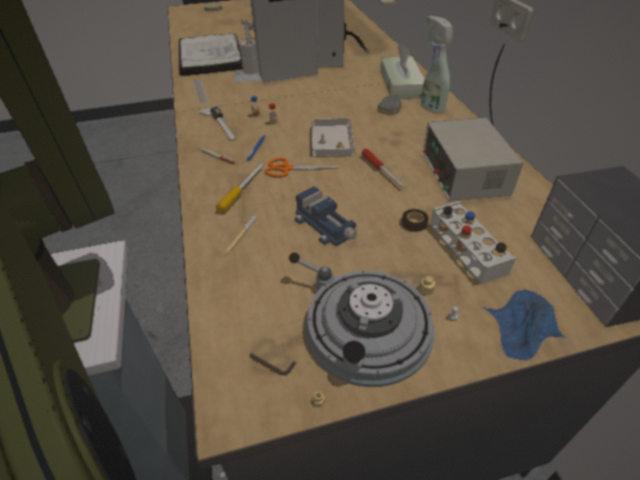

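View pics/scene0.png

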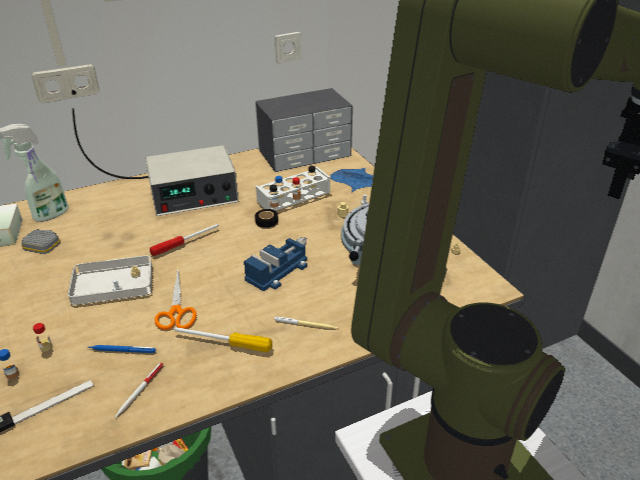

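The side view shows the table at (370,300), the knob at (353,351), the ball at (294,258) and the pivot near (325,270). The scene view is mostly blocked by the arm. I'll go above the table next.

```bash
cat >> h.py <<'E'
def to(P,yaw=None):
    s=ctrl.read_state(); R=np.array(s["ee_rot"]); d=np.array(P)-s["tcp_pos"]
    print("t",round(s["time"],2),"tcp",np.round(s["tcp_pos"],4),"F",np.round(s["contact_force"],1),"units",np.round(R.T@d/.04,2),"mm",np.round(R.T@d*1e3,1))
E
python3 - <<'E'
from h import *
K,r,t=cal("wrist"); R=cv2.Rodrigues(r)[0]; s=ctrl.read_state()
print("cam in tool",np.array(s["ee_rot"]).T@(-R.T@t-s["tcp_pos"]),"axis in tool",np.array(s["ee_rot"]).T@R[2],K[0,0])
to([.42,-.2,.25])
for p in [(325,190),(350,240),(300,215)]: print(ray("side",p,.03))
E
```

```text
cam in tool [ 0.06606534  0.00078428 -0.18966961] axis in tool [-0.23743843  0.0011678   0.97140189] 366.9060733520041
t 0.65 tcp [ 0.2837 -0.5848  0.1944] F [ 0.6 -0.5  0.3] units [ 7.26 -7.17 -1.39] mm [ 290.6 -286.7  -55.6]
[0.6254934  0.16369146 0.03      ]
[ 0.62937242 -0.01989436  0.03      ]
[0.54573551 0.09028151 0.03      ]
```

Request:
jog_arm([
  [[0.8, -0.75, -0.2, 0, 0, 0], [0.8, -0.75, -0.2, 0, 0, 0], [0.8, -0.75, -0.2, 0, 0, 0], [0.8, -0.75, -0.2, 0, 0, 0], [0.8, -0.75, -0.2, 0, 0, 0]],
], claw=0)

```text
time: 1.15
tcp_pos: [0.3625, -0.3784, 0.2348]
ee_rot: [[0.9, 0.436, 0.0], [0.436, -0.9, -0.0], [0.0, 0.0, -1.0]]
contact_force: [-0.7, 0.3, 0.7]
width: 0.0608
grip_force: 0.0
```

Request:
jog_arm([
  [[0.8, -0.75, -0.1, 0, 0, 0], [0.8, -0.75, -0.1, 0, 0, 0], [0.8, -0.75, 0, 0, 0, 0], [0.8, -0.75, 0, 0, 0, 0], [0, 0, 0, 0, 0, 0]],
])

```text
time: 1.65
tcp_pos: [0.4263, -0.2123, 0.2428]
ee_rot: [[0.897, 0.442, 0.001], [0.442, -0.897, 0.001], [0.002, 0.0, -1.0]]
contact_force: [0.6, 0.1, -0.1]
width: 0.0208
grip_force: 0.0
```

```bash
cat > m.py <<'E'
from h import *
import sys
to([.5,-.2,.25]); print(ctrl.read_state()["width"])
snap("wrist",sys.argv[1])
for k,z in dict(table_axis=.077,plunger_top=.077,lever_ball=.062,lever_pivot=.062,index_base=0).items():
    for n in ["wrist","side"]:
        if n=="side": 
            if k=="index_base": continue
            ctrl.get_image("side") if k=="table_axis" else 0
        if n=="wrist": ctrl.get_image("wrist")
        r=ctrl.landmark_of(k,n)[:2]
        print(n,k,[(np.round(x["point"],0).tolist(),round(x["conf"],2),np.round(ray(n,x["point"],z),4).tolist()) for x in r])
E
python3 m.py pics/w1.png
```

```text
t 1.65 tcp [ 0.4263 -0.2123  0.2428] F [ 0.6  0.1 -0.1] units [ 1.79  0.54 -0.18] mm [71.6 21.5 -7.1]
0.020799525601696484
wrist table_axis [([413.0, 58.0], 0.81, [0.5978, -0.2248, 0.077]), ([333.0, 232.0], 0.54, [0.4262, -0.2307, 0.077])]
side table_axis [([372.0, 302.0], 0.95, [0.6016, -0.2225, 0.077]), ([320.0, 398.0], 0.66, [0.4703, -0.3662, 0.077])]
wrist plunger_top [([457.0, 156.0], 0.95, [0.5415, -0.3041, 0.077])]
side plunger_top [([353.0, 349.0], 0.6, [0.5409, -0.3022, 0.077]), ([371.0, 303.0], 0.18, [0.5993, -0.2248, 0.077])]
wrist lever_ball [([209.0, 87.0], 0.9, [0.4971, -0.0666, 0.062])]
side lever_ball [([298.0, 259.0], 0.7, [0.5044, -0.0745, 0.062])]
wrist lever_pivot [([271.0, 53.0], 0.81, [0.5492, -0.1065, 0.062])]
side lever_pivot [([324.0, 266.0], 0.63, [0.5492, -0.1058, 0.062])]
wrist index_base [([395.0, 71.0], 0.6, [0.6027, -0.2213, 0.0])]
```

View pics/w1.png

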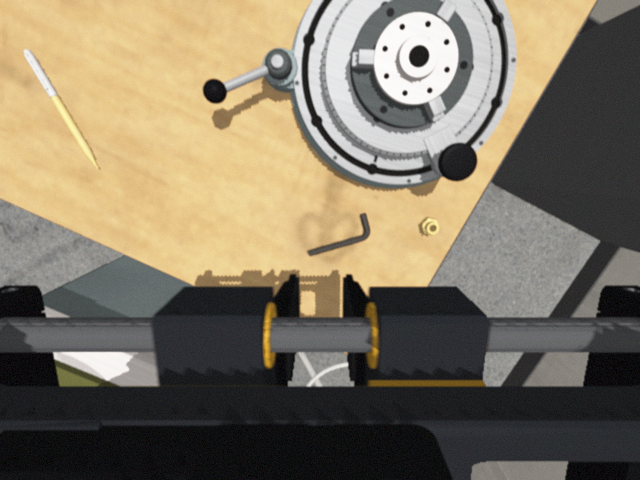

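The wrist view shows the ball at (214,91), pivot at (279,65), knob at (457,160) and chuck axis at (419,56), which agrees with the networks. I'll square the tool to the world axes, then line up beside the ball.

Request:
jog_arm([
  [[0, 0, 0, 0, 0, 1], [0, 0, 0, 0, 0, 1], [0, 0, 0, 0, 0, 1], [0, 0, 0, 0, 0, 1], [0, 0, 0, 0, 0, 1]],
])

```text
time: 2.95
tcp_pos: [0.425, -0.2161, 0.2423]
ee_rot: [[1.0, 0.012, -0.0], [0.012, -1.0, 0.0], [-0.0, -0.0, -1.0]]
contact_force: [0.4, -0.0, -0.5]
width: 0.0002
grip_force: 0.0
```

Request:
jog_arm([
  [[0.3, -0.9, 0.6, 0, 0, 0.2], [0.3, -0.9, 0.6, 0, 0, 0], [0.3, -0.9, 0.6, 0, 0, 0], [0.3, -0.9, 0.6, 0, 0, 0], [0.3, -0.9, 0.6, 0, 0, 0]],
])

```text
time: 3.45
tcp_pos: [0.4851, -0.0345, 0.1217]
ee_rot: [[1.0, -0.002, 0.001], [-0.002, -1.0, -0.0], [0.001, 0.0, -1.0]]
contact_force: [1.3, -0.0, -0.6]
width: 0.0003
grip_force: 0.0
```

Run:
```python
from h import *
to([.488,-.025,.045]); print(np.round(ctrl.read_state()["ee_rot"],3).tolist(),ctrl.read_state()["width"])
ctrl.get_image("wrist")
for k,z in dict(lever_ball=.062,lever_pivot=.062,plunger_top=.077,table_axis=.077).items():
    print(k,[(np.round(x["point"],0).tolist(),round(x["conf"],2),np.round(ray("wrist",x["point"],z),4).tolist()) for x in ctrl.landmark_of(k,"wrist")[:2]])
```

```text
t 3.45 tcp [ 0.4851 -0.0345  0.1217] F [ 1.3 -0.  -0.6] units [ 0.07 -0.24  1.92] mm [ 2.8 -9.6 76.7]
[[1.0, -0.002, 0.001], [-0.002, -1.0, -0.0], [0.001, 0.0, -1.0]] 0.0003213396590125734
lever_ball [([365.0, 240.0], 0.97, [0.4943, -0.0635, 0.062])]
lever_pivot [([428.0, 159.0], 0.66, [0.5492, -0.1058, 0.062])]
plunger_top []
table_axis [([638.0, 74.0], 0.89, [0.6001, -0.2259, 0.077])]
```

Request:
jog_arm([
  [[0.05, -0.4, 0, 0, 0, 0], [0, 0, 0.6, 0, 0, 0], [0, 0, 0.6, 0, 0, 0], [0, 0, 0.6, 0, 0, 0], [0, 0, 0.0, 0, 0, 0]],
])

```text
time: 4.2
tcp_pos: [0.4847, -0.0211, 0.0483]
ee_rot: [[1.0, -0.004, -0.005], [-0.004, -1.0, 0.0], [-0.005, -0.0, -1.0]]
contact_force: [-0.7, -0.5, -0.8]
width: 0.0
grip_force: 0.0
```

Run:
```python
from h import *
to([.488,-.112,.045]); snap("wrist","pics/w2.png")
```

```text
t 4.2 tcp [ 0.4847 -0.0211  0.0483] F [-0.7 -0.5 -0.8] units [0.09 2.27 0.08] mm [ 3.7 90.9  3.3]
```

View pics/w2.png

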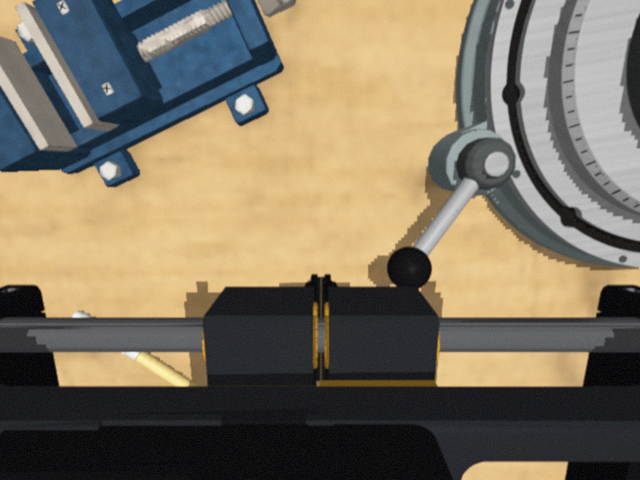

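Ball at (409,267), ahead and to the right of the fingertips at (321,285). The way is clear, so I'll push towards -y.

Request:
jog_arm([
  [[0.1, 0.4, 0.05, 0, 0, 0], [0, 0.4, 0, 0, 0, 0], [0, 0.4, 0, 0, 0, 0], [0, 0.4, 0, 0, 0, 0], [0, 0.4, 0, 0, 0, 0]],
])

```text
time: 4.75
tcp_pos: [0.4928, -0.1017, 0.0521]
ee_rot: [[1.0, -0.003, 0.005], [-0.003, -1.0, -0.001], [0.005, 0.001, -1.0]]
contact_force: [0.6, -0.2, 0.3]
width: 0.0004
grip_force: 0.0
```

Request:
jog_arm([
  [[0, 0.2, 0, 0, 0, 0], [0, 0.15, 0, 0, 0, 0], [0, 0, 0, 0, 0, 0], [0, 0, 0, 0, 0, 0], [0, 0, 0, 0, 0, 0]],
])

```text
time: 5.25
tcp_pos: [0.4905, -0.1137, 0.0483]
ee_rot: [[1.0, -0.002, -0.0], [-0.002, -1.0, 0.0], [-0.0, -0.0, -1.0]]
contact_force: [0.2, 0.1, 0.1]
width: 0.0004
grip_force: 0.0
```

```bash
cat > lev.py <<'E'
from h import *
to([.488,-.112,.045])
for n in ["wrist","side"]:
  ctrl.get_image(n)
  for k,z in dict(lever_ball=.062,lever_pivot=.062).items():
    print(n,k,[(np.round(x["point"],0).tolist(),round(x["conf"],2),np.round(ray(n,x["point"],z),4).tolist()) for x in ctrl.landmark_of(k,n)[:2]])
E
python3 lev.py
```

```text
t 5.25 tcp [ 0.4905 -0.1137  0.0483] F [0.2 0.1 0.1] units [-0.06 -0.04  0.08] mm [-2.5 -1.6  3.3]
wrist lever_ball []
wrist lever_pivot [([305.0, 175.0], 0.86, [0.5492, -0.1072, 0.062])]
side lever_ball [([319.0, 401.0], 0.16, [0.4693, -0.3629, 0.062])]
side lever_pivot [([325.0, 268.0], 0.67, [0.5481, -0.1117, 0.062])]
```

Run:
```python
from h import *
a=ctrl.get_image("wrist"); b=cv2.resize(ctrl.get_image("side")[200:420,230:460],None,fx=2,fy=2)
c=cv2.resize(a[:420],(448,440*1))
cv2.imwrite("pics/c3.png",np.hstack([b,c])[:,:800,::-1])
```

```text
(no output)
```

View pics/c3.png

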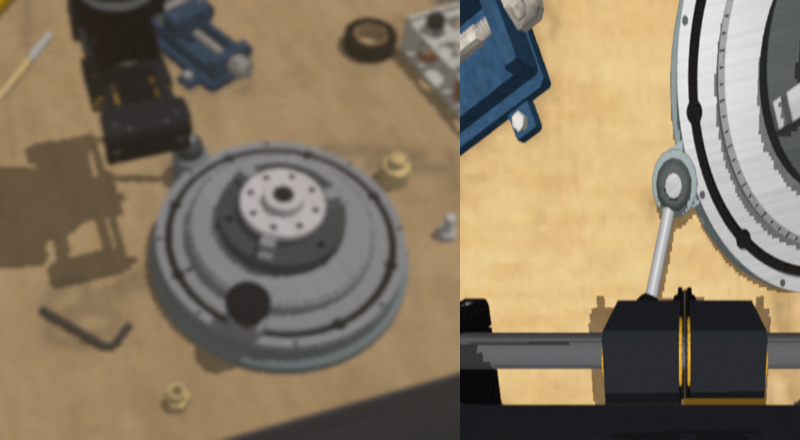

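Run:
```python
from h import *
s=ctrl.read_state(); T=s["tcp_pos"]; print(T,s["time"])
print("tcp",proj("wrist",[T,T+[0,0,.02],T+[0,0,.06]]).round().tolist())
for a in [145,155,165,175,185,195,205]:
    b=np.array([.549+.065*np.cos(np.radians(a)),-.106+.065*np.sin(np.radians(a)),.062]); m=(b+[.549,-.106,.062])/2
    print(a,b.round(3),proj("wrist",[b,m]).round().tolist(),proj("side",b).round().tolist())
print(ray("wrist",(268,284),.062))
```

```text
[ 0.49052472 -0.11390571  0.04828249] 5.65
tcp [[319.0, 284.0], [319.0, 297.0], [318.0, 335.0]]
145 [ 0.496 -0.069  0.062] [[229.0, 283.0], [264.0, 231.0]] [[293.0, 258.0]]
155 [ 0.49  -0.079  0.062] [[249.0, 294.0], [274.0, 237.0]] [[291.0, 262.0]]
165 [ 0.486 -0.089  0.062] [[270.0, 301.0], [285.0, 241.0]] [[291.0, 267.0]]
175 [ 0.484 -0.1    0.062] [[292.0, 304.0], [297.0, 243.0]] [[291.0, 271.0]]
185 [ 0.484 -0.112  0.062] [[314.0, 304.0], [308.0, 243.0]] [[292.0, 275.0]]
195 [ 0.486 -0.123  0.062] [[336.0, 301.0], [319.0, 241.0]] [[294.0, 279.0]]
205 [ 0.49  -0.133  0.062] [[357.0, 293.0], [330.0, 237.0]] [[298.0, 283.0]]
[ 0.4952633  -0.08831989  0.062     ]
```

The picture shows the rod ending near (648,298) in the crop. The finger is already past the ball on its -y side, so it slipped by with the lever only about 20° round. I'll lift, go back, come down deeper and push slowly.

Request:
jog_arm([
  [[0, 0.2, 0, 0, 0, 0], [0, 0, -0.8, 0, 0, 0], [0, -0.8, -0.8, 0, 0, 0], [0, -0.8, 0, 0, 0, 0], [-0.05, -0.4, 0, 0, 0, 0]],
], squeeze=40)

```text
time: 6.15
tcp_pos: [0.4898, -0.0412, 0.1142]
ee_rot: [[1.0, -0.001, 0.003], [-0.001, -1.0, -0.0], [0.003, 0.0, -1.0]]
contact_force: [0.6, -0.4, -0.3]
width: 0.0008
grip_force: 0.0
```

```bash
python3 lev.py; python3 -c "
from h import *
to([.488,-.045,.03]); snap('wrist','pics/w4.png')"
```

```text
t 6.15 tcp [ 0.4898 -0.0412  0.1142] F [ 0.6 -0.4 -0.3] units [-0.05  1.77  1.73] mm [-2.  70.8 69.2]
wrist lever_ball [([382.0, 264.0], 0.96, [0.4854, -0.0843, 0.062])]
wrist lever_pivot [([419.0, 166.0], 0.62, [0.5505, -0.1058, 0.062])]
side lever_ball [([292.0, 267.0], 0.66, [0.4894, -0.0908, 0.062])]
side lever_pivot [([327.0, 266.0], 0.91, [0.5527, -0.1079, 0.062])]
t 6.45 tcp [ 0.4887 -0.0429  0.1121] F [ 0.   0.2 -0. ] units [-0.02  0.05  2.05] mm [-0.7  2.1 82.1]
```

View pics/w4.png

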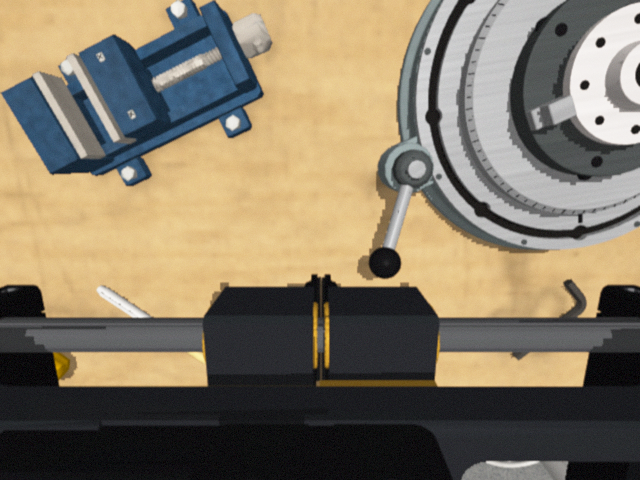

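The ball is at (385,262), about 40 mm ahead of the finger in -y. I'll go down deeper, then push in slow rows.

Request:
jog_arm([
  [[-0.05, -0.05, 0.7, 0, 0, 0], [0, 0, 0.7, 0, 0, 0], [0, 0, 0.65, 0, 0, 0], [0, 0, 0, 0, 0, 0], [0, 0, 0, 0, 0, 0]],
])

```text
time: 7.0
tcp_pos: [0.4865, -0.0406, 0.0303]
ee_rot: [[1.0, -0.003, -0.001], [-0.003, -1.0, 0.0], [-0.001, -0.0, -1.0]]
contact_force: [0.4, 0.8, 0.4]
width: 0.0005
grip_force: 0.0
```

Request:
jog_arm([
  [[0, 0.12, 0, 0, 0, 0], [0, 0.12, 0, 0, 0, 0], [0, 0.12, 0, 0, 0, 0], [0, 0.12, 0, 0, 0, 0], [0, 0.12, 0, 0, 0, 0]],
])

```text
time: 7.5
tcp_pos: [0.4869, -0.0646, 0.0308]
ee_rot: [[1.0, -0.002, 0.001], [-0.002, -1.0, -0.0], [0.001, 0.0, -1.0]]
contact_force: [0.4, -0.2, -0.4]
width: 0.0002
grip_force: 0.0
```

Request:
jog_arm([
  [[0, 0.12, 0, 0, 0, 0], [0, 0.12, 0, 0, 0, 0], [0, 0.12, 0, 0, 0, 0], [0, 0.12, 0, 0, 0, 0], [0, 0.12, 0, 0, 0, 0]],
])

```text
time: 8.0
tcp_pos: [0.485, -0.0874, 0.0295]
ee_rot: [[1.0, -0.002, -0.004], [-0.002, -1.0, 0.002], [-0.004, -0.002, -1.0]]
contact_force: [-3.6, 3.6, 0.3]
width: 0.0005
grip_force: 1.8
```

```bash
python3 lev.py
```

```text
t 8.0 tcp [ 0.485  -0.0874  0.0295] F [-3.6  3.6  0.3] units [ 0.08  0.62 -0.39] mm [  3.   24.6 -15.6]
wrist lever_ball []
wrist lever_pivot [([365.0, 167.0], 0.59, [0.5493, -0.1081, 0.062])]
side lever_ball [([292.0, 274.0], 0.66, [0.4858, -0.1083, 0.062])]
side lever_pivot [([326.0, 266.0], 0.94, [0.5518, -0.1055, 0.062])]
```

Request:
jog_arm([
  [[0, 0.1, 0, 0, 0, 0], [0, 0.1, 0, 0, 0, 0], [0, 0.1, 0, 0, 0, 0], [0, 0.1, 0, 0, 0, 0], [0, 0.1, 0, 0, 0, 0]],
])

```text
time: 8.8
tcp_pos: [0.487, -0.1084, 0.0305]
ee_rot: [[1.0, -0.002, 0.001], [-0.002, -1.0, 0.0], [0.001, -0.0, -1.0]]
contact_force: [0.5, 3.2, -0.4]
width: 0.0004
grip_force: 1.6
```

Request:
jog_arm([
  [[0, 0.1, 0, 0, 0, 0], [0, 0.1, 0, 0, 0, 0], [0, 0.05, 0, 0, 0, 0], [0, 0, 0, 0, 0, 0], [0, 0, 0, 0, 0, 0]],
])

```text
time: 9.3
tcp_pos: [0.4871, -0.1102, 0.0304]
ee_rot: [[1.0, -0.005, 0.001], [-0.005, -1.0, 0.017], [0.001, -0.017, -1.0]]
contact_force: [2.2, 31.4, 7.6]
width: 0.0002
grip_force: 16.1
```

```bash
python3 lev.py
```

```text
t 9.3 tcp [ 0.4871 -0.1102  0.0304] F [ 2.2 31.4  7.6] units [ 0.02  0.04 -0.37] mm [  0.9   1.5 -14.6]
wrist lever_ball []
wrist lever_pivot [([307.0, 169.0], 0.79, [0.549, -0.1063, 0.062])]
side lever_ball []
side lever_pivot [([325.0, 266.0], 0.71, [0.5499, -0.1074, 0.062]), ([242.0, 239.0], 0.18, [0.4066, 0.0144, 0.062])]
```

Contact at the stop with 31 N, so the clamp is released. I'll back off, lift and move over the knob.

Request:
jog_arm([
  [[0, -0.3, 0, 0, 0, 0], [0, -0.3, -0.3, 0, 0, 0], [0, 0, -0.9, 0, 0, 0], [0, 0, -0.9, 0, 0, 0], [0.2, 0.7, -0.5, 0, 0, 0]],
])

```text
time: 10.1
tcp_pos: [0.4961, -0.1217, 0.1388]
ee_rot: [[1.0, 0.001, 0.006], [0.001, -1.0, -0.003], [0.006, 0.003, -1.0]]
contact_force: [0.3, 0.1, 0.2]
width: 0.0009
grip_force: 0.0
```

Request:
jog_arm([
  [[0.2, 0.9, 0, 0, 0, 0], [0.2, 0.9, 0, 0, 0, 0], [0.2, 0.9, 0, 0, 0, 0], [0.2, 0.9, 0, 0, 0, 0], [0.2, 0.6, 0, 0, 0, 0]],
])

```text
time: 10.6
tcp_pos: [0.5345, -0.2936, 0.1357]
ee_rot: [[1.0, -0.004, 0.001], [-0.004, -1.0, -0.003], [0.001, 0.003, -1.0]]
contact_force: [-0.1, 0.6, 0.1]
width: 0.0006
grip_force: 0.0
```

```bash
cat > kn.py <<'E'
from h import *
import sys
to([.541,-.303,.08])
for n in ["wrist","side"]:
  ctrl.get_image(n)
  for k,z in dict(plunger_top=float(sys.argv[1]),table_axis=.077,lever_ball=.062).items():
    print(n,k,[(np.round(x["point"],0).tolist(),round(x["conf"],2),np.round(ray(n,x["point"],z),4).tolist()) for x in ctrl.landmark_of(k,n)[:2]])
E
python3 kn.py .077
```

```text
t 10.6 tcp [ 0.5345 -0.2936  0.1357] F [-0.1  0.6  0.1] units [0.16 0.23 1.39] mm [ 6.5  9.3 55.8]
wrist plunger_top [([332.0, 246.0], 0.94, [0.5421, -0.3035, 0.077])]
wrist table_axis [([209.0, 164.0], 0.95, [0.5979, -0.22, 0.077])]
wrist lever_ball [([105.0, 311.0], 0.66, [0.487, -0.1263, 0.062])]
side plunger_top [([352.0, 349.0], 0.65, [0.5394, -0.3016, 0.077])]
side table_axis [([369.0, 302.0], 0.89, [0.5973, -0.2219, 0.077])]
side lever_ball [([296.0, 281.0], 0.5, [0.4879, -0.1278, 0.062])]
```

Request:
jog_arm([
  [[0.1, 0.12, 0.4, 0, 0, 0], [0.06, 0.1, 0.4, 0, 0, 0], [0, 0, 0.4, 0, 0, 0], [0, 0, 0.12, 0, 0, 0], [0, 0, 0, 0, 0, 0]],
])

```text
time: 11.5
tcp_pos: [0.5393, -0.2981, 0.079]
ee_rot: [[1.0, -0.002, -0.004], [-0.002, -1.0, 0.002], [-0.004, -0.002, -1.0]]
contact_force: [-0.3, 0.6, -0.1]
width: 0.0007
grip_force: 0.0
```

Request:
jog_arm([
  [[0, 0, 0.06, 0, 0, 0], [0, 0, 0.06, 0, 0, 0], [0, 0, 0.06, 0, 0, 0], [0, 0, 0.06, 0, 0, 0], [0, 0, 0.06, 0, 0, 0]],
])

```text
time: 12.0
tcp_pos: [0.5407, -0.299, 0.0697]
ee_rot: [[1.0, -0.002, 0.0], [-0.002, -1.0, -0.0], [0.0, 0.0, -1.0]]
contact_force: [0.1, -0.1, 0.4]
width: 0.0007
grip_force: 0.0
```

Request:
jog_arm([
  [[0, 0, 0.05, 0, 0, 0], [0, 0, 0.05, 0, 0, 0], [0, 0, 0.05, 0, 0, 0], [0, 0, 0, 0, 0, 0], [0, 0, 0, 0, 0, 0]],
])

```text
time: 12.5
tcp_pos: [0.5406, -0.299, 0.0635]
ee_rot: [[1.0, -0.002, -0.0], [-0.002, -1.0, 0.0], [-0.0, -0.0, -1.0]]
contact_force: [0.1, 0.1, 0.6]
width: 0.0002
grip_force: 0.0
```

Run:
```python
from h import *
a=ctrl.get_image("wrist"); b=cv2.resize(ctrl.get_image("side")[260:420,280:440],None,fx=2.2,fy=2.2,interpolation=2)
c=np.zeros((352,448,3),np.uint8); c[:336]=cv2.resize(a,(448,336))
cv2.imwrite("pics/c5.png",np.hstack([b,c])[:,:800,::-1])
s=ctrl.read_state(); T=s["tcp_pos"]; print(T,s["contact_force"],proj("wrist",[T,T+[0,0,.02]]).round().tolist(),proj("side",[T,T+[0,0,.02]]).round().tolist())
```

```text
[ 0.54065367 -0.29903074  0.06366881] [ 0.11853613  0.47664641 -0.60921563] [[319.0, 284.0], [319.0, 297.0]] [[352.0, 352.0], [352.0, 345.0]]
```

View pics/c5.png

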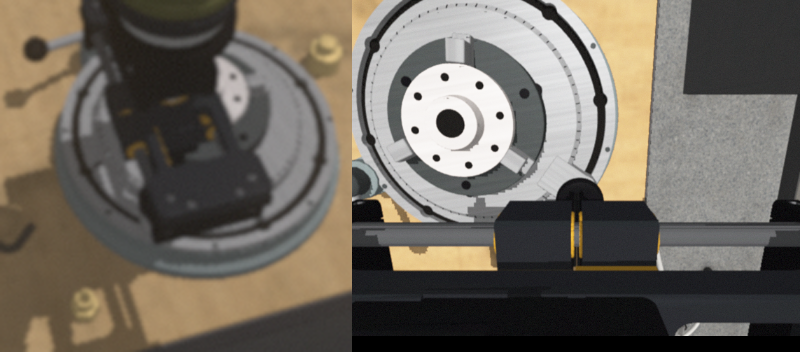

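The crop shows the fingertips right over the knob (knob centre near (578,200)) with no contact yet. The tips seem to stand higher than reported, which also fits the slip over the ball. I'll go down by force in small steps.

Request:
jog_arm([
  [[0, 0.08, 0.04, 0, 0, 0], [0, 0, 0.04, 0, 0, 0], [0, 0, 0.04, 0, 0, 0], [0, 0, 0, 0, 0, 0], [0, 0, 0, 0, 0, 0]],
])

```text
time: 13.1
tcp_pos: [0.5405, -0.3021, 0.0586]
ee_rot: [[1.0, -0.002, -0.0], [-0.002, -1.0, 0.0], [-0.0, -0.0, -1.0]]
contact_force: [0.5, 0.0, -0.2]
width: 0.0004
grip_force: 0.0
```

Run:
```python
from h import *
a=ctrl.get_image("wrist")[200:340,220:420]
cv2.imwrite("pics/c6.png",cv2.resize(np.clip(a.astype(float)*2.2,0,255).astype(np.uint8),None,fx=4,fy=4,interpolation=2)[:,:,::-1])
for n in("wrist","side"): print(ctrl.landmark_of("plunger_top",n) if n=="wrist" else (ctrl.get_image(n) is None, ctrl.landmark_of("plunger_top",n)))
s=ctrl.read_state(); T=s["tcp_pos"]; print(s["contact_force"],proj("wrist",[[.541,-.303,.077],[.541,-.303,.068]]).round().tolist())
```

```text
[]
(False, [{'point': [351.5, 347.0], 'conf': 0.58}])
[0.06228726 0.23000059 0.043757  ] [[320.0, 295.0], [320.0, 289.0]]
```

View pics/c6.png

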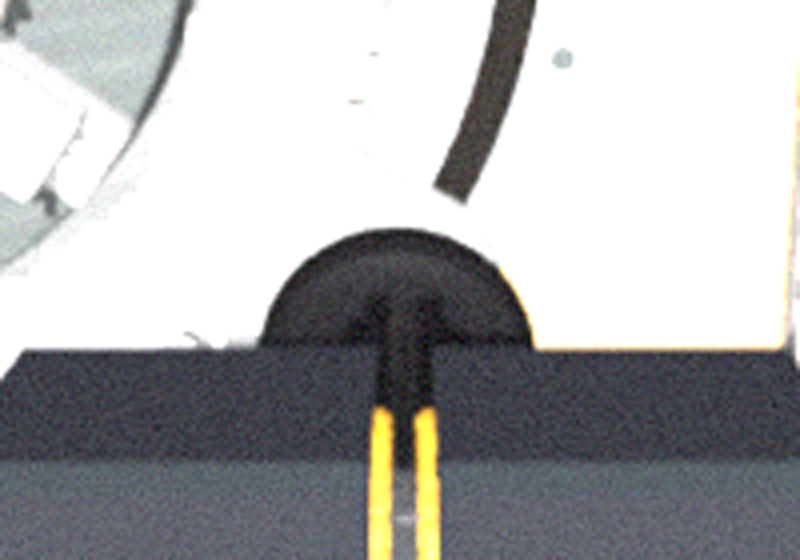

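Run:
```python
from h import *
a=np.linspace(0,6.28,200)
for z in [.077,.068,.062,.056]:
  c=proj("wrist",np.c_[.541+.018*np.cos(a),-.303+.018*np.sin(a),0*a+z]); print(z,c.min(0).round(1),c.max(0).round(1), "width at row286", )
s=ctrl.read_state(); print(s["tcp_pos"],s["time"],np.round(s["q"],2).tolist())
K,r,t=cal("wrist"); R=cv2.Rodrigues(r)[0]; print(-R.T@t, np.array(s["ee_rot"]).T@(-R.T@t-s["tcp_pos"]))
```

```text
0.077 [284.  260.3] [356.5 328.5] width at row286
0.068 [285.7 255.5] [354.9 320.9] width at row286
0.062 [286.7 252.6] [353.8 316.2] width at row286
0.056 [287.7 249.8] [352.8 311.7] width at row286
[ 0.54063987 -0.30217082  0.05886549] 13.3 [-34.17, 10.07, 104.9, 0.0, 65.02, 55.95]
[ 0.60702912 -0.30302775  0.24853774] [ 0.06641578  0.00074243 -0.18966344]
```

The knob's image fits one that is still up. The ball slip suggests the real tips stand about 18–20 mm above the reported TCP, so contact should be imminent. I'll carry on down in small steps.

Request:
jog_arm([
  [[0, 0, 0.03, 0, 0, 0], [0, 0, 0.03, 0, 0, 0], [0, 0, 0.03, 0, 0, 0], [0, 0, 0, 0, 0, 0], [0, 0, 0, 0, 0, 0]],
])

```text
time: 13.8
tcp_pos: [0.5409, -0.3024, 0.0558]
ee_rot: [[1.0, -0.002, 0.001], [-0.002, -1.0, -0.0], [0.001, 0.0, -1.0]]
contact_force: [-1.9, 0.7, 5.0]
width: 0.0003
grip_force: 2.2
```

Contact at 5 N, so the tip is about 19.5 mm above the reported TCP. I'll press to the stop.

Request:
jog_arm([
  [[0, 0, 0.05, 0, 0, 0], [0, 0, 0.05, 0, 0, 0], [0, 0, 0.05, 0, 0, 0], [0, 0, 0.05, 0, 0, 0], [0, 0, 0, 0, 0, 0]],
])

```text
time: 14.3
tcp_pos: [0.5413, -0.3027, 0.0483]
ee_rot: [[1.0, -0.002, 0.002], [-0.002, -1.0, -0.001], [0.002, 0.001, -1.0]]
contact_force: [-1.5, 2.0, 8.0]
width: 0.0006
grip_force: 4.2
```

Request:
jog_arm([
  [[0, 0, 0.04, 0, 0, 0], [0, 0, 0.04, 0, 0, 0], [0, 0, 0.0, 0, 0, 0], [0, 0, 0, 0, 0, 0], [0, 0, 0, 0, 0, 0]],
])

```text
time: 14.8
tcp_pos: [0.5432, -0.304, 0.0479]
ee_rot: [[1.0, -0.002, 0.006], [-0.002, -1.0, -0.004], [0.006, 0.004, -1.0]]
contact_force: [-0.6, 0.4, 14.8]
width: 0.0003
grip_force: 7.1
```

Stop reached at 15 N. Now I'll drag along the arc clockwise.

Request:
jog_arm([
  [[-0.076, -0.06, 0, 0, 0, 0], [-0.076, -0.06, 0, 0, 0, 0], [-0.072, -0.066, 0, 0, 0, 0], [-0.072, -0.066, 0, 0, 0, 0], [-0.066, -0.072, 0, 0, 0, 0]],
])

```text
time: 15.3
tcp_pos: [0.5292, -0.2917, 0.0479]
ee_rot: [[1.0, -0.002, 0.007], [-0.002, -1.0, -0.006], [0.007, 0.006, -1.0]]
contact_force: [-0.0, -2.1, 12.9]
width: 0.0001
grip_force: 6.2
```

```bash
python3 kn.py .068
```

```text
t 15.3 tcp [ 0.5292 -0.2917  0.0479] F [-0.  -2.1 12.9] units [ 0.3   0.29 -0.8 ] mm [ 12.1  11.4 -31.9]
wrist plunger_top [([208.0, 150.0], 0.49, [0.5986, -0.242, 0.068])]
wrist table_axis [([151.0, 154.0], 0.8, [0.597, -0.2204, 0.077])]
wrist lever_ball []
side plunger_top []
side table_axis [([370.0, 301.0], 0.83, [0.598, -0.221, 0.077])]
side lever_ball [([298.0, 282.0], 0.46, [0.4906, -0.1293, 0.062])]
```

```bash
cat > kd.py <<'E'
from h import *
import scipy.optimize as so
g=cv2.cvtColor(ctrl.get_image("wrist"),cv2.COLOR_RGB2GRAY); s=ctrl.read_state()
m=(g[230:286,240:400]<60).astype(np.uint8); n,l,st,ce=cv2.connectedComponentsWithStats(m)
k=l[286-230-8, 320-240] or 1+np.argmax(st[1:,4]); m=l==k
e=[(240+np.where(r)[0][[0,-1]],230+i) for i,r in enumerate(m) if r.any() and i<54]
pts=np.array([(c,y) for cs,y in e for c in cs],float)
z=.068
W=np.array([ray("wrist",p,z)[:2] for p in pts])
f=so.least_squares(lambda c:np.hypot(*(W-c).T)-.018,s["tcp_pos"][:2],loss="soft_l1",f_scale=.001)
c=f.x; A=np.array([.5985,-.222]); print("knob",c.round(4),"rms mm",1e3*np.sqrt(np.mean(f.fun**2)),"rel tcp mm",(1e3*(c-s["tcp_pos"][:2])).round(1),"ang",np.degrees(np.arctan2(*(c-A)[::-1])).round(1),"r",np.hypot(*(c-A)).round(4),"F",s["contact_force"].round(1),"row top",e[0][1],pts[-2:].tolist())
E
python3 kd.py
```

```text
knob [ 0.5307 -0.2925] rms mm 0.5126349079952406 rel tcp mm [ 2.  -1.3] ang -133.9 r 0.0978 F [-0.4 -0.2 14.1] row top 257 [[288.0, 283.0], [355.0, 283.0]]
```

The knob follows (8° so far). Continue.

Request:
jog_arm([
  [[-0.066, -0.072, 0, 0, 0, 0], [-0.06, -0.076, 0, 0, 0, 0], [-0.06, -0.076, 0, 0, 0, 0], [-0.054, -0.081, 0, 0, 0, 0], [-0.054, -0.081, 0, 0, 0, 0]],
])

```text
time: 16.25
tcp_pos: [0.5174, -0.2763, 0.0479]
ee_rot: [[1.0, -0.002, 0.007], [-0.002, -1.0, -0.006], [0.007, 0.006, -1.0]]
contact_force: [0.1, -2.4, 13.2]
width: 0.0001
grip_force: 6.4
```

Request:
jog_arm([
  [[-0.048, -0.085, 0, 0, 0, 0], [-0.048, -0.085, 0, 0, 0, 0], [-0.04, -0.088, 0, 0, 0, 0], [-0.04, -0.088, 0, 0, 0, 0], [-0.034, -0.091, 0, 0, 0, 0]],
])

```text
time: 16.75
tcp_pos: [0.5089, -0.2589, 0.0479]
ee_rot: [[1.0, -0.002, 0.006], [-0.002, -1.0, -0.006], [0.006, 0.006, -1.0]]
contact_force: [-0.8, -2.5, 13.9]
width: 0.0004
grip_force: 6.8
```

```bash
python3 kd.py
```

```text
knob [ 0.5374 -0.2656] rms mm 5.200858036601087 rel tcp mm [28.7 -7.4] ang -144.5 r 0.0751 F [-0.8 -1.8 13.4] row top 230 [[275.0, 283.0], [363.0, 283.0]]
```

Request:
jog_arm([
  [[-0.034, -0.091, 0, 0, 0, 0], [-0.026, -0.094, 0, 0, 0, 0], [-0.026, -0.094, 0, 0, 0, 0], [-0.02, -0.096, 0, 0, 0, 0], [0, 0, 0, 0, 0, 0]],
])

```text
time: 17.3
tcp_pos: [0.5045, -0.2431, 0.0478]
ee_rot: [[1.0, -0.002, 0.006], [-0.002, -1.0, -0.005], [0.006, 0.004, -1.0]]
contact_force: [-2.6, -0.0, 14.7]
width: 0.0005
grip_force: 7.6
```

```bash
sed -i 's/^m=(g.*<60).astype(np.uint8);/m=cv2.morphologyEx((g[230:286,240:400]<45).astype(np.uint8),cv2.MORPH_OPEN,np.ones((13,13),np.uint8));/' kd.py; python3 kd.py
python3 - <<'E'
from h import *
a=ctrl.get_image("wrist")
cv2.imwrite("pics/c7.png",cv2.resize(np.clip(a[:340,:500].astype(float)*1.5,0,255).astype(np.uint8),None,fx=1.5,fy=1.5)[:,:,::-1])
E
```

```text
knob [ 0.5051 -0.2495] rms mm 1.2011224309592123 rel tcp mm [ 0.6 -6.3] ang -163.6 r 0.0974 F [-1.4  0.6 14.8] row top 261 [[291.0, 283.0], [364.0, 283.0]]
```

View pics/c7.png

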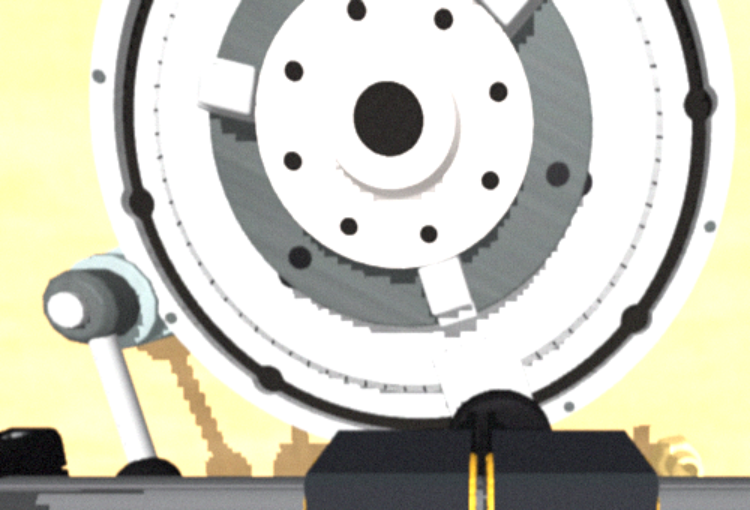

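Run:
```python
from h import *
H=np.array([ray("wrist",p,.034)[:2] for p in [(92,135),(180,253),(424,211),(465,69)]])
import scipy.optimize as so
f=so.least_squares(lambda v:np.hypot(*(H-v).T)-.1,[.598,-.222]); c=f.x
def ang(P,c): return np.degrees(np.arctan2(*(np.array(P)-c)[::-1]))
for A in (c,np.array([.5985,-.222])): print(A.round(4),[ang(h,A).round(1) for h in H],[np.hypot(*(h-A)).round(4) for h in H],"knob",ang([.5051,-.2495],A))
```

```text
[ 0.6007 -0.2207] [np.float64(100.1), np.float64(145.3), np.float64(-125.6), np.float64(-81.4)] [np.float64(0.0991), np.float64(0.0999), np.float64(0.1002), np.float64(0.0989)] knob -163.21390360421893
[ 0.5985 -0.222 ] [np.float64(98.8), np.float64(144.0), np.float64(-125.1), np.float64(-80.1)] [np.float64(0.1001), np.float64(0.0989), np.float64(0.0978), np.float64(0.098)] knob -163.5938550818613
```

Holes are at (91,135), (180,253), (424,211) and (465,69). The knob's target angle is about -170.3° and it is at about -163.4°, so it needs another 12 mm or so.

Request:
jog_arm([
  [[-0.018, -0.058, 0, 0, 0, 0], [-0.018, -0.058, 0, 0, 0, 0], [-0.018, -0.058, 0, 0, 0, 0], [-0.018, -0.058, 0, 0, 0, 0], [0, 0, 0, 0, 0, 0]],
])

```text
time: 17.9
tcp_pos: [0.5025, -0.2339, 0.0479]
ee_rot: [[1.0, -0.002, 0.008], [-0.002, -1.0, -0.005], [0.008, 0.005, -1.0]]
contact_force: [0.7, 0.2, 13.7]
width: 0.0005
grip_force: 6.7
```

```bash
sed -i 's/A=np.array(\[.5985,-.222\])/A=np.array([.6,-.2212])/' kd.py; python3 kd.py
```

```text
knob [ 0.5028 -0.2413] rms mm 0.5324788071168933 rel tcp mm [ 0.4 -7.3] ang -168.3 r 0.0992 F [ 1.1 -0.4 12.8] row top 261 [[301.0, 283.0], [365.0, 283.0]]
```

Request:
jog_arm([
  [[-0.01, -0.05, 0, 0, 0, 0], [-0.01, -0.05, 0, 0, 0, 0], [0, 0, 0, 0, 0, 0], [0, 0, 0, 0, 0, 0], [0, 0, 0, 0, 0, 0]],
])

```text
time: 18.45
tcp_pos: [0.5017, -0.23, 0.0479]
ee_rot: [[1.0, -0.002, 0.008], [-0.002, -1.0, -0.004], [0.008, 0.004, -1.0]]
contact_force: [0.3, -1.1, 13.0]
width: 0.0004
grip_force: 6.7
```

```bash
python3 kd.py
```

```text
knob [ 0.502  -0.2376] rms mm 0.564589562108705 rel tcp mm [ 0.3 -7.6] ang -170.5 r 0.0993 F [ 1.2 -0.7 14.2] row top 261 [[302.0, 283.0], [365.0, 283.0]]
```

The knob is at -170.5°, on target. Lift straight off.

Request:
jog_arm([
  [[0, 0, -0.1, 0, 0, 0], [0, 0, -0.15, 0, 0, 0], [0, 0, -0.15, 0, 0, 0], [0, 0, -0.3, 0, 0, 0], [0, 0, -0.3, 0, 0, 0]],
])

```text
time: 19.0
tcp_pos: [0.4972, -0.2274, 0.0835]
ee_rot: [[1.0, -0.002, -0.002], [-0.002, -1.0, 0.001], [-0.002, -0.001, -1.0]]
contact_force: [-0.1, -0.8, -0.6]
width: 0.0004
grip_force: 0.0
```

Request:
jog_arm([
  [[0, 0, -0.6, 0, 0, 0], [0, 0, -0.6, 0, 0, 0], [-0.3, 0, -0.5, 0, 0, 0], [-0.6, -0.2, 0, 0, 0, 0], [0, 0, 0, 0, 0, 0]],
])

```text
time: 19.5
tcp_pos: [0.4608, -0.2193, 0.1527]
ee_rot: [[1.0, -0.002, 0.0], [-0.002, -1.0, -0.0], [0.0, 0.0, -1.0]]
contact_force: [0.2, 0.3, -0.9]
width: -0.0002
grip_force: 0.0
```

```bash
python3 kn.py .077
python3 - <<'E'
from h import *
a=ctrl.get_image("wrist"); b=cv2.resize(ctrl.get_image("side")[220:400,270:450],None,fx=1.9,fy=1.9,interpolation=2)
c=np.zeros((342,448,3),np.uint8); c[:336]=cv2.resize(a,(448,336))
cv2.imwrite("pics/c8.png",np.hstack([b,c])[:,:800,::-1])
E
```

```text
t 19.5 tcp [ 0.4608 -0.2193  0.1527] F [ 0.2  0.3 -0.9] units [2.01 2.09 1.82] mm [80.4 83.4 72.7]
wrist plunger_top [([345.0, 196.0], 0.63, [0.5022, -0.2382, 0.077])]
wrist table_axis [([326.0, 46.0], 0.8, [0.5998, -0.2244, 0.077]), ([324.0, 70.0], 0.68, [0.5853, -0.2235, 0.077])]
wrist lever_ball []
side plunger_top [([318.0, 320.0], 0.7, [0.5019, -0.2331, 0.077]), ([241.0, 237.0], 0.19, [0.4061, 0.0036, 0.077])]
side table_axis [([372.0, 302.0], 0.9, [0.601, -0.2221, 0.077])]
side lever_ball []
```

View pics/c8.png

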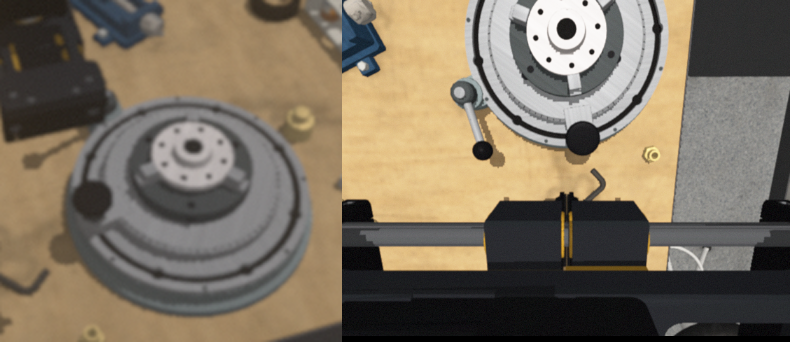

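The knob now stands at crop (583,138), over the next hole. To check that it is really up, I'll feel for contact height: about 57 mm reported if up, about 51 mm if stuck under the plate.

Request:
jog_arm([
  [[0.5, 0.2, 0.4, 0, 0, 0], [0.5, 0.2, 0.5, 0, 0, 0], [0.03, 0.03, 0.7, 0, 0, 0], [0, 0, 0.6, 0, 0, 0], [0, 0, 0, 0, 0, 0]],
])

```text
time: 20.5
tcp_pos: [0.5006, -0.2355, 0.0596]
ee_rot: [[1.0, -0.002, -0.007], [-0.002, -1.0, 0.004], [-0.007, -0.004, -1.0]]
contact_force: [-1.5, 0.2, -0.3]
width: 0.0003
grip_force: 0.0
```

Request:
jog_arm([
  [[0, 0, 0.05, 0, 0, 0], [0, 0, 0.05, 0, 0, 0], [0, 0, 0, 0, 0, 0], [0, 0, 0, 0, 0, 0], [0, 0, 0, 0, 0, 0]],
])

```text
time: 21.0
tcp_pos: [0.5038, -0.2374, 0.0609]
ee_rot: [[1.0, -0.002, 0.001], [-0.002, -1.0, -0.001], [0.001, 0.001, -1.0]]
contact_force: [0.8, -0.1, 0.5]
width: 0.0005
grip_force: 0.0
```

Request:
jog_arm([
  [[0, 0, 0.05, 0, 0, 0], [0, 0, 0.05, 0, 0, 0], [0, 0, 0.03, 0, 0, 0], [0, 0, 0, 0, 0, 0], [0, 0, 0, 0, 0, 0]],
])

```text
time: 21.5
tcp_pos: [0.5036, -0.2373, 0.0553]
ee_rot: [[1.0, -0.002, 0.0], [-0.002, -1.0, -0.0], [0.0, 0.0, -1.0]]
contact_force: [-1.3, 0.8, 5.2]
width: 0.0006
grip_force: 2.3
```

5.2 N at 55.3 mm, the same as at the first hole, so the plunger is up. Next is the lever.

Request:
jog_arm([
  [[0, 0, -0.6, 0, 0, 0], [0, 0, -0.8, 0, 0, 0], [-0.2, -0.9, 0, 0, 0, 0], [-0.2, -0.9, 0, 0, 0, 0], [0, 0, 0, 0, 0, 0]],
])

```text
time: 22.0
tcp_pos: [0.4862, -0.1621, 0.1098]
ee_rot: [[1.0, 0.001, -0.001], [0.001, -1.0, 0.002], [-0.001, -0.002, -1.0]]
contact_force: [-0.1, -1.3, -0.3]
width: 0.0004
grip_force: 0.0
```

```bash
python3 lev.py
```

```text
t 22.0 tcp [ 0.4862 -0.1621  0.1098] F [-0.1 -1.3 -0.3] units [ 0.05 -1.25  1.62] mm [  1.9 -50.   64.8]
wrist lever_ball [([270.0, 258.0], 0.6, [0.4884, -0.1314, 0.062])]
wrist lever_pivot [([235.0, 162.0], 0.9, [0.5516, -0.1124, 0.062]), ([398.0, 90.0], 0.29, [0.594, -0.2133, 0.062])]
side lever_ball [([299.0, 283.0], 0.62, [0.4926, -0.1329, 0.062])]
side lever_pivot [([322.0, 266.0], 0.57, [0.5456, -0.1034, 0.062])]
```

Request:
jog_arm([
  [[0.02, 0.12, 0.6, 0, 0, 0], [0, 0, 0.7, 0, 0, 0], [0, 0, 0.7, 0, 0, 0], [0, 0, 0, 0, 0, 0], [0, 0, 0, 0, 0, 0]],
])

```text
time: 22.8
tcp_pos: [0.4881, -0.1703, 0.0306]
ee_rot: [[1.0, -0.003, -0.001], [-0.003, -1.0, 0.001], [-0.001, -0.0, -1.0]]
contact_force: [-0.4, -0.8, 1.3]
width: 0.0002
grip_force: 0.0
```

Request:
jog_arm([
  [[0, -0.1, 0, 0, 0, 0], [0, -0.12, 0, 0, 0, 0], [0, -0.12, 0, 0, 0, 0], [0, -0.12, 0, 0, 0, 0], [0, -0.12, 0, 0, 0, 0]],
])

```text
time: 23.3
tcp_pos: [0.4886, -0.1462, 0.0312]
ee_rot: [[1.0, -0.002, 0.001], [-0.002, -1.0, -0.0], [0.001, 0.0, -1.0]]
contact_force: [0.2, -0.0, -0.4]
width: 0.0005
grip_force: 0.0
```

Request:
jog_arm([
  [[0, -0.12, 0, 0, 0, 0], [0, -0.12, 0, 0, 0, 0], [0, -0.12, 0, 0, 0, 0], [0, -0.12, 0, 0, 0, 0], [0, -0.12, 0, 0, 0, 0]],
])

```text
time: 23.8
tcp_pos: [0.4874, -0.123, 0.0306]
ee_rot: [[1.0, -0.001, -0.002], [-0.001, -1.0, -0.002], [-0.002, 0.002, -1.0]]
contact_force: [-2.9, -2.9, 1.1]
width: 0.0006
grip_force: 1.8
```

Request:
jog_arm([
  [[0.03, -0.12, 0, 0, 0, 0], [0.03, -0.12, 0, 0, 0, 0], [0.03, -0.12, 0, 0, 0, 0], [0.03, -0.12, 0, 0, 0, 0], [0, -0.05, 0, 0, 0, 0]],
])

```text
time: 24.3
tcp_pos: [0.4937, -0.1009, 0.0308]
ee_rot: [[1.0, -0.002, 0.001], [-0.002, -1.0, 0.0], [0.001, -0.0, -1.0]]
contact_force: [-0.4, -2.6, -1.0]
width: 0.0002
grip_force: 1.4
```

```bash
python3 lev.py
```

```text
t 24.3 tcp [ 0.4937 -0.1009  0.0308] F [-0.4 -2.6 -1. ] units [-0.14  0.28 -0.36] mm [ -5.6  11.1 -14.2]
wrist lever_ball []
wrist lever_pivot [([332.0, 185.0], 0.73, [0.549, -0.107, 0.062])]
side lever_ball []
side lever_pivot [([325.0, 267.0], 0.96, [0.5502, -0.1085, 0.062]), ([245.0, 191.0], 0.45, [0.4358, 0.1738, 0.062])]
```

Request:
jog_arm([
  [[0, -0.08, 0, 0, 0, 0], [0, -0.08, 0, 0, 0, 0], [0, -0.08, 0, 0, 0, 0], [0, -0.08, 0, 0, 0, 0], [0, 0, 0, 0, 0, 0]],
])

```text
time: 25.1
tcp_pos: [0.4943, -0.0889, 0.0315]
ee_rot: [[1.0, -0.002, 0.002], [-0.002, -1.0, -0.001], [0.002, 0.001, -1.0]]
contact_force: [1.8, -2.7, 0.7]
width: 0.0001
grip_force: 1.5
```

Request:
jog_arm([
  [[0, -0.06, 0, 0, 0, 0], [0, -0.06, 0, 0, 0, 0], [0, 0, 0, 0, 0, 0], [0, 0, 0, 0, 0, 0], [0, 0, 0, 0, 0, 0]],
])

```text
time: 25.6
tcp_pos: [0.4946, -0.0845, 0.0316]
ee_rot: [[1.0, -0.002, 0.003], [-0.002, -1.0, -0.001], [0.003, 0.001, -1.0]]
contact_force: [3.5, -4.4, -0.2]
width: 0.0006
grip_force: 2.1
```

Request:
jog_arm([
  [[0, -0.06, 0, 0, 0, 0], [0, -0.06, 0, 0, 0, 0], [0, 0, 0, 0, 0, 0], [0, 0, 0, 0, 0, 0], [0, 0, 0, 0, 0, 0]],
])

```text
time: 26.1
tcp_pos: [0.495, -0.0814, 0.0318]
ee_rot: [[1.0, -0.002, 0.004], [-0.002, -1.0, -0.005], [0.004, 0.005, -1.0]]
contact_force: [4.3, -10.2, -1.5]
width: 0.0006
grip_force: 4.8
```

```bash
python3 lev.py
```

```text
t 26.1 tcp [ 0.495  -0.0814  0.0318] F [  4.3 -10.2  -1.5] units [-0.17  0.77 -0.33] mm [ -6.9  30.7 -13.1]
wrist lever_ball [([283.0, 300.0], 0.91, [0.4973, -0.0648, 0.062])]
wrist lever_pivot [([378.0, 187.0], 0.96, [0.5493, -0.107, 0.062])]
side lever_ball []
side lever_pivot [([326.0, 269.0], 0.65, [0.5495, -0.1145, 0.062])]
```

Request:
jog_arm([
  [[0, -0.08, 0, 0, 0, 0], [0, -0.08, 0, 0, 0, 0], [0, 0, 0, 0, 0, 0], [0, 0, 0, 0, 0, 0], [0, 0, 0, 0, 0, 0]],
])

```text
time: 26.9
tcp_pos: [0.4951, -0.081, 0.032]
ee_rot: [[1.0, 0.0, 0.005], [0.0, -1.0, -0.017], [0.005, 0.017, -1.0]]
contact_force: [2.8, -31.1, -5.6]
width: 0.0004
grip_force: 15.1
```

Lever firmly on its home stop at 31 N. I'll back away and check.

Request:
jog_arm([
  [[0, 0.4, 0, 0, 0, 0], [0, 0.4, 0, 0, 0, 0], [-0.3, 0.2, -0.8, 0, 0, 0], [-0.8, 0, -0.9, 0, 0, 0], [-0.6, 0, -0.9, 0, 0, 0]],
])

```text
time: 27.4
tcp_pos: [0.4229, -0.1116, 0.1347]
ee_rot: [[1.0, -0.002, -0.004], [-0.002, -1.0, 0.003], [-0.004, -0.003, -1.0]]
contact_force: [0.8, -0.3, -0.1]
width: 0.0005
grip_force: 0.0
```

```bash
python3 lev.py; python3 kn.py .077 | grep -v ball
python3 - <<'E'
from h import *
a=ctrl.get_image("wrist"); b=cv2.resize(ctrl.get_image("side")[220:400,270:450],None,fx=1.9,fy=1.9,interpolation=2)
c=np.zeros((342,448,3),np.uint8); c[:336]=cv2.resize(a,(448,336))
cv2.imwrite("pics/c9.png",np.hstack([b,c])[:,:800,::-1])
E
```

```text
t 27.4 tcp [ 0.4229 -0.1116  0.1347] F [ 0.8 -0.3 -0.1] units [1.64 0.01 2.24] mm [65.5  0.5 89.4]
wrist lever_ball [([250.0, 143.0], 0.66, [0.504, -0.0647, 0.062])]
wrist lever_pivot [([311.0, 61.0], 0.64, [0.5553, -0.1077, 0.062])]
side lever_ball [([294.0, 260.0], 0.56, [0.4968, -0.0734, 0.062])]
side lever_pivot [([326.0, 266.0], 0.82, [0.5522, -0.1064, 0.062])]
t 27.7 tcp [ 0.4244 -0.1118  0.1333] F [ 0.7 -0.2 -0.5] units [2.93 4.78 1.32] mm [117.1 191.   52.7]
wrist plunger_top [([516.0, 142.0], 0.9, [0.5009, -0.2384, 0.077])]
wrist table_axis []
side plunger_top [([316.0, 322.0], 0.91, [0.4986, -0.237, 0.077])]
side table_axis [([370.0, 304.0], 0.9, [0.5958, -0.2269, 0.077])]
```

View pics/c9.png

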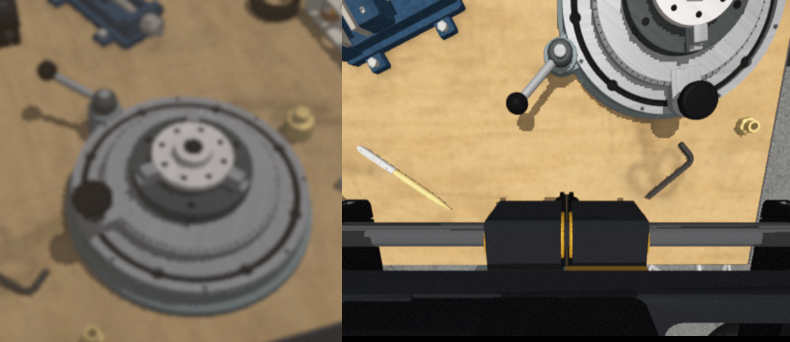

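The lever is home (ball at crop (517,103)), the knob is over the next hole (698,99), nothing loose has moved and the arm is clear. I'll hand the job in.

```bash
python3 -c "
from station import ctrl
print(ctrl.finish_job())"
```

```text
the job is handed in; nothing more can be done
None
```

The job is handed in, with no verdict returned: the table is one hole clockwise with the plunger up, the clamp lever is home and nothing loose moved, but the reported TCP ran about 19 mm low, and taken at face value it came within 8 mm of the knob top, so the "taken between the fingers" check could have tripped even though the fingers stayed shut.

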